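# Square the glass box and the pan into the counter's corner fence

## Task

Without lifting or tipping them, first slide the lidded glass storage box into the corner of the low steel fence, its long side flush along the back rail (the longer rail) and its short side flush against the end rail. Then slide the open rectangular steel pan up beside it, its long side flush along the back rail and its short side flush against the glass box, which must stay home in the corner. Leave the round cups, the bowl and the jar where they stand.

Things in the scene. Friction and masses are not known exactly. Their poses are not given: they have to be found in the camera images.
- fence: fixed L-shaped steel fence: two rails 25 mm high, 10 mm thick, at a right angle. Origin: inner corner at countertop, z up. Back rail: inner face x = 0, 330 mm towards -y. End rail: inner face y = 0, 90 mm towards -x. Things belong at x < 0, y < 0, the side facing the robot. Yaw -0.12 to 0.15 rad. Friction can jam a skewed piece in the corner: press near its gaping end.
- glassbox: loose glass box with grey lid, 95 mm (x) by 140 mm (y), 58 mm high, 0.38 to 0.77 kg. A latch tab amid each side, 26 mm wide, juts 4 mm beyond those sizes, 38 to 56 mm up, so passes over rails and pan. Origin: centre of underside, z up. Starts in front of the corner, within 0.4 rad of square with the fence; ends with its y along the fence's y.
- pan: loose open rectangular steel pan, 90 mm (x) by 120 mm (y), 34 mm high, upright walls 4 mm thick, 0.17 to 0.35 kg. Origin: centre of underside, z up. Starts on the countertop to the -y side of the glass box, within 0.3 rad of square with the fence; ends with its y along the fence's y.
- cup0: shallow round stainless steel banchan cup, rim diameter 86 mm, 32 mm high, loose, a bystander; origin at the centre of its underside; in the row behind the back rail
- cup1: shallow round stainless steel banchan cup, rim diameter 86 mm, 32 mm high, loose, a bystander; origin at the centre of its underside; in the row behind the back rail
- cup2: shallow round stainless steel banchan cup, rim diameter 86 mm, 32 mm high, loose, a bystander; origin at the centre of its underside; in the row behind the back rail
- cup3: shallow round stainless steel banchan cup, rim diameter 86 mm, 32 mm high, loose, a bystander; origin at the centre of its underside; outside the end rail
- cup4: shallow round stainless steel banchan cup, rim diameter 86 mm, 32 mm high, loose, a bystander; origin at the centre of its underside; beyond the pan on the -y side
- bowl: round grey stoneware bowl, rim diameter 124 mm, 55 mm high, loose, a bystander; origin at the centre of its underside
- jar: glass jar with steel cap, diameter 68 mm, 105 mm high, loose, a bystander; origin at the centre of its underside
Not all that is in view belongs to the job. Leave any green or red look-alike of the pan alone.

How it is judged:
By the outcome, as a careful person would: the job done as asked, in the order asked, and still so for the second after the job is handed in, with the robot touching nothing.
It also fails if it takes over 72 s, if anything falls off the work surface, if the arm or the gripper's body presses on something with over 40 N, if the wrist force passes 120 N, or if a joint passes its speed limit or range.

## Robot

A 6-joint arm with a two-finger parallel gripper is mounted at the origin on the work surface. World frame = base frame: x ahead of the robot, y to its left, z up, the work surface at z = 0. Lengths are in m, angles in rad, forces in N, time in s.
With the tool pointing down it reaches from about 0.35 to 0.85 m from the base axis. Payload 8.1 kg.
Tool frame: the origin (TCP) lies at the very end of the fingers, on their centre line; the grasp point (between the pads) lies 19 mm behind it; z points along the fingers, y is the line along which they close (so a half turn about z gives the same grasp; the last joint's range is limited). The gripper opens to 93 mm and grips with 3 to 60 N. Pads are 15 mm wide; open, the fingers measure 128 mm over their backs; the gripper's body (75 mm by 188 mm) begins 65 mm behind the grasp point.
Start: joints at [-1.186, 0.13, 1.488, -0, 1.523, -0.085], TCP at [0.272, -0.535, 0.187] pointing down, gripper open.
Joint ranges: [-2.96, 2.96], [-0.89, 2.26], [0.02, 2.5], [-1.34, 4.48], [0, 2.73], [-2.66, 2.66]. Speed limits (rad/s): [2.39, 2.39, 2.79, 3.14, 3.14, 3.14].

## Interface

Orientations are given as a rotation vector (axis times angle).
In Python, from plant import robot, imaging gives the robot as it stands.
- The arm moves only by the tool jog_arm, never from a script. Its argument "rows" is a list of rows, each a list of 2 entries, a list of its own where there are three numbers: the shift along the tool's x, y, z each as a share of 0.2 m, from -1 to 1, then the turn, a rotation vector about the tool's x, y, z each as a share of pi/2 rad, from -1 to 1. A call has 1 to 5 rows; each row is the pose to reach, as a shift and turn from the pose commanded when the call began, along the tool's axes at that moment; what a row does not reach only later rows make up. A row lasts 1/10 s, in which the tool goes at most 50 mm and 8.59 degrees, less where a joint would pass 70% of its speed; a pose out of reach is approached as far as the arm can. A call with a number of a shift or a turn outside -1 to 1 is refused whole. A call with a gripper value outside its range is refused whole. "hand" is the closure, from -1 (fully open) to 1 (shut), set as the call begins (left out, the last holds). The fingers move at their own pace and stop on an object; "squeeze" is the grip in N (left out, the last holds). Time passes only in rows, so rows that repeat a pose let the fingers close. It gives the time, the measured TCP pose, the force, the opening and the grip force at its end, in the units of the state.
- robot.read_state(): the state, without advancing time (a new reading comes with each control period).
- imaging.read_camera(name): name is "scene" or "top" or "wrist"; returns a dict with "frame" (480x640x3 uint8, red, green, blue), "vertical_fov" (degrees; the focal length in pixels is half the picture's height over the tangent of half this angle, whatever the lens; pixels are square), "cx", "cy" (the principal point, pixels), "k1" (the pictures are not rectified: a ray, as slopes to the right and down, at radius r is drawn at 1 + k1 r^2 times it, then the intrinsics apply), "R" (3x3) and "t" (3): a world point X has camera coordinates R X + t. Camera axes: x right, y down, z forward; pixel columns grow to the right and rows downward; lengths in m; the calibration is good to about 2 mm. A picture is of the moment at which its call begins. There is no depth.
- robot.close_job(): hands the job in; it is judged then, once.
The state is a dict: "t": time; "q": joint angles; "dq": joint speeds; "joint_torque": joint torques, N m; "tool_pos": TCP position; "orientation": TCP orientation; "force": force on the tool from outside, world axes, zero at the start; "wrist_torque": the same for the moment, N m; "opening": finger opening in m; "gripper_force": force on a finger pad.
Only numpy, scipy, OpenCV 4.12 (cv2) and the standard library are available. Lean on these libraries where they do the work, as an engineer would, in place of code of your own. Each camera call takes 0.05 s, during which the arm holds its last target. There are 200 camera calls.

## Working session

There is one attempt and no reset: what is moved stays moved. The work goes in short steps, Python scripts to look and compute and a tool call to move; the robot and the scene stay as the last step left them, time stands still between calls to the robot, and variables do not carry over. Pictures are saved under pics/ and viewed, at most 10 in all, crops included, and the job is handed in when it is done.

Besides the shell and the picture viewer there is one more tool, called after "Call:" by a JSON object that holds its "op" and its "data", one argument or row to a line. jog_arm: Moves the arm, as the interface text tells. Its arguments: {"type":"object","properties":{"rows":{"type":"array"},"hand":{"type":"number"},"squeeze":{"type":"number"}},"required":["rows"]}

```bash
mkdir -p pics; ls; cat > h.py <<'E'
import numpy as np, cv2
from plant import robot, imaging
def cam(n):
    c=imaging.read_camera(n); c['f']=240/np.tan(np.radians(c['vertical_fov'])/2); return c
def ray(c,uv):
    d=(np.atleast_2d(np.float64(uv))-[c['cx'],c['cy']])/c['f']
    K=np.eye(3); p=cv2.undistortPoints(d[:,None,:],K,np.array([c['k1'],0,0,0,0.]))[:,0]
    D=np.c_[p,np.ones(len(p))]@np.array(c['R']); o=-np.array(c['R']).T@np.array(c['t']); return o,D
def onz(c,uv,z):
    o,D=ray(c,uv); return (o+D*((z-o[2])/D[:,2])[:,None])[:,:2]
def save(n,im): cv2.imwrite('pics/'+n+'.png',np.ascontiguousarray(im[:,:,::-1]))
E
python3 - <<'E'
from h import *
for n in('top','scene'):
    c=cam(n); save(n+'0',c['frame']); o,_=ray(c,[[320,240]]); print(n,o,c['f'],c['k1'],np.round(c['R'],3).tolist())
print(robot.read_state())
E
```

```text
pics
top [ 0.44081117 -0.03191127  1.08550042] 493.20588422128935 0.018049259463911303 [[0.001, -1.0, 0.006], [-0.993, -0.001, -0.116], [0.116, -0.006, -0.993]]
scene [1.06649343 0.91058401 0.8200263 ] 563.1237659342631 -0.12270682603054554 [[-0.876, 0.483, 0.008], [0.27, 0.502, -0.821], [-0.4, -0.717, -0.57]]
{'t': 0.1, 'q': array([-1.18641304e+00,  1.31096723e-01,  1.48916142e+00,  3.53612644e-06,
        1.52303661e+00, -8.53593663e-02]), 'dq': array([ 0.00023972, -0.00206631, -0.00187375,  0.00165703,  0.00080346,
        0.00085346]), 'joint_torque': array([ 1.08073193e-03, -5.61342108e+01, -4.93096912e+01,  7.70770339e-02,
        2.91341805e-02, -7.50524805e-05]), 'tool_pos': array([ 0.27141917, -0.53445044,  0.18589072]), 'orientation': array([-3.05370064e+00, -7.30712595e-01,  3.92557797e-04]), 'force': array([ 0.65630205,  0.06982293, -0.48077683]), 'wrist_torque': array([-0.0013889 ,  0.01400727, -0.00536572]), 'gripper_force': 0.0, 'opening': 0.09318855728012303}
```

View pics/top0.png

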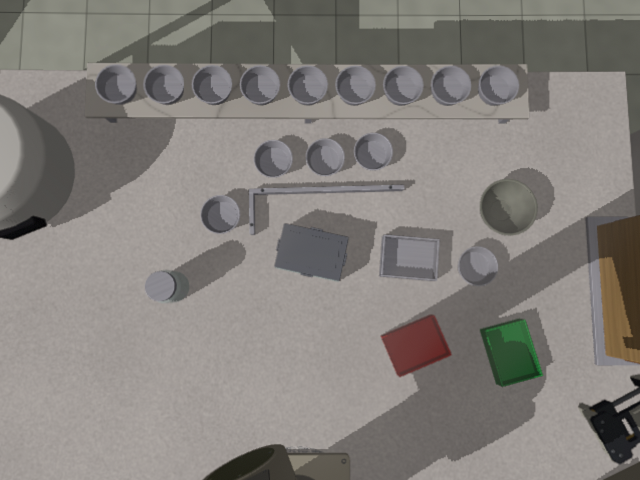

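View pics/scene0.png

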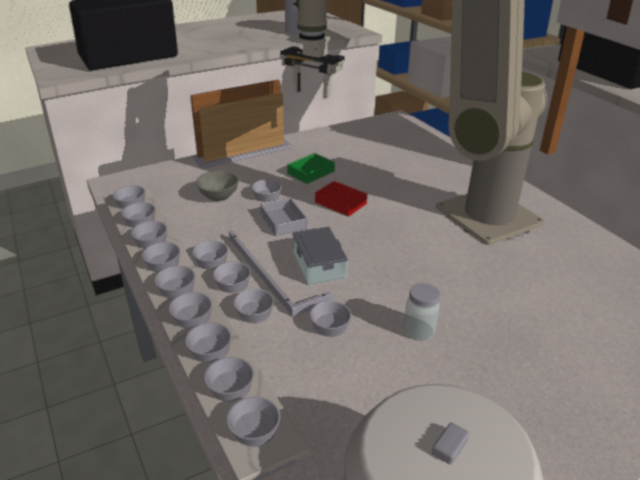

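Top view: the fence corner is near (255,190), with the back rail running to (403,187) and the end rail to (252,233). The grey lid is at (312,252). There are three pan candidates: grey at (410,257), red at (416,345) and green at (510,352). The grey one fits, because it is bare steel, sits beside the box on the -y side, and has cup4 beyond it at (479,265). I'll confirm this in a crop.

```bash
python3 - <<'E'
from h import *
im=cv2.imread('pics/top0.png')
cr=cv2.resize(im[170:300,235:505],None,fx=2.9,fy=2.9,interpolation=cv2.INTER_CUBIC)
cv2.imwrite('pics/crop0.png',cr)
print(im[252,312],im[257,410],im[188,330],im[290,330],im[215,253], im[250,360],im[210,330])
E
```

```text
[96 91 90] [140 135 138] [142 137 139] [149 153 159] [111 106 108] [100 102 107] [147 151 157]
```

View pics/crop0.png

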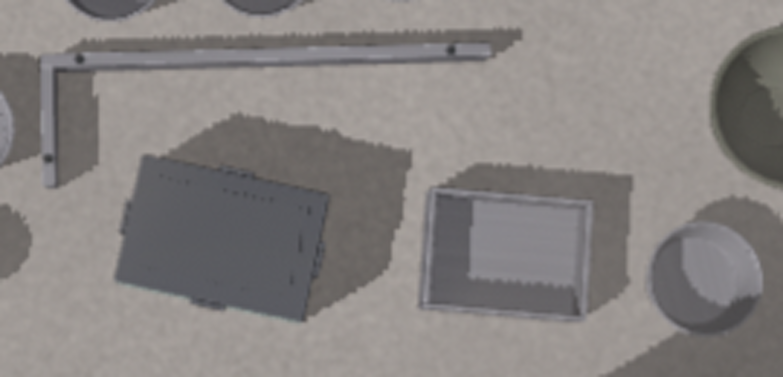

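The crop confirms the grey pan, with its rim corners at crop (432,187), (590,202), (583,319) and (420,308). The lid corners are at (143,155), (329,193), (304,320) and (116,280).

```bash
cat >> h.py <<'E'
def mask(c):
    f=c['frame'].astype(int); return ((f[:,:,2]-f[:,:,0])>-3).astype(np.uint8)
def rect(c,m,z,filt=9):
    """largest blob -> min area rect in world xy at height z; returns centre, long, short, yaw of long axis from y"""
    if filt: m=cv2.morphologyEx(m,cv2.MORPH_OPEN,np.ones((filt,filt),np.uint8))
    k=max(cv2.findContours(m,0,1)[0],key=cv2.contourArea)[:,0]
    (ce,(w,h),a)=cv2.minAreaRect((onz(c,k,z)*1000).astype(np.float32))
    b=cv2.boxPoints((ce,(w,h),a)); e=[b[1]-b[0],b[2]-b[1]]; L=max(e,key=np.linalg.norm)
    yaw=np.arctan2(-L[0],L[1]); yaw=(yaw+np.pi/2)%np.pi-np.pi/2
    return np.round(ce,1),round(max(w,h),1),round(min(w,h),1),round(yaw,4),np.round(b,1)
def sub(m,x0,x1,y0,y1):
    o=np.zeros_like(m); o[y0:y1,x0:x1]=m[y0:y1,x0:x1]; return o
E
python3 - <<'E'
from h import *
c=cam('top'); m=mask(c); g=c['frame'].sum(2)
print('box',rect(c,sub(m,265,357,215,290),.058,15))
print('pan',rect(c,sub(m,370,448,225,290),.034,0))
# fence top edges
bl=[];tl=[]
for u in range(265,400,5):
    r=np.where(m[175:205,u])[0]+175
    bl.append((u,r.min(),r.max()))
print(bl)
for u in (300,350): print(c['frame'][180:198,u].sum(1))
for v in range(195,235,5):
    r=np.where(m[v,240:270])[0]+240; print(v,r.min(),r.max(),c['frame'][v,244:268].sum(1))
E
```

```text
box (array([528.2, -28.8]), 145.9, 101.5, np.float32(-0.1553), array([[ 466.8,  -93. ],
       [ 567.1, -108.7],
       [ 589.6,   35.4],
       [ 489.3,   51.1]], dtype=float32))
pan (array([ 518.3, -238.1]), 123.7, 91.2, np.float32(-0.0838), array([[ 467.7, -295.9],
       [ 558.6, -303.6],
       [ 568.9, -180.3],
       [ 478. , -172.6]], dtype=float32))
[(265, np.int64(175), np.int64(194)), (270, np.int64(175), np.int64(193)), (275, np.int64(175), np.int64(193)), (280, np.int64(175), np.int64(193)), (285, np.int64(188), np.int64(193)), (290, np.int64(188), np.int64(193)), (295, np.int64(187), np.int64(193)), (300, np.int64(187), np.int64(193)), (305, np.int64(187), np.int64(193)), (310, np.int64(187), np.int64(192)), (315, np.int64(187), np.int64(192)), (320, np.int64(175), np.int64(192)), (325, np.int64(175), np.int64(192)), (330, np.int64(187), np.int64(192)), (335, np.int64(186), np.int64(192)), (340, np.int64(186), np.int64(192)), (345, np.int64(186), np.int64(191)), (350, np.int64(186), np.int64(191)), (355, np.int64(186), np.int64(191)), (360, np.int64(186), np.int64(191))
[... 596 characters left out ...]
 319 323
 326 317 311 307 324 439]
205 249 254 [304 300 301 305 309 381 406 408 402 280 218 294 310 303 304 313 309 309
 316 323 320 310 303 304]
210 249 254 [306 310 309 303 314 435 425 411 406 309 229 282 304 306 302 304 313 318
 319 315 314 315 313 310]
215 249 254 [305 302 298 295 315 435 429 412 408 322 226 281 300 292 298 309 320 325
 322 314 313 320 326 320]
220 249 254 [304 305 308 309 314 373 413 417 415 337 239 284 307 310 308 312 314 315
 316 313 314 315 313 314]
225 250 254 [428 450 452 453 453 417 283 207 216 286 242 280 301 302 307 312 315 319
 317 318 319 319 318 318]
230 249 254 [464 459 448 443 448 463 436 423 422 396 282 290 317 320 319 313 316 326
 335 399 439 450 453 456]
```

```bash
cat >> h.py <<'E'
def edge(c,pts,z):
    P=onz(c,pts,z)*1000; vx,vy,x,y=cv2.fitLine(P.astype(np.float32),cv2.DIST_HUBER,0,.01,.01).ravel(); return np.array([x,y]),np.array([vx,vy])
def cross(a):  # sub-pixel half-level crossing helper
    a=np.asarray(a,float); d=np.diff(a); return d
E
python3 - <<'E'
from h import *
c=cam('top'); g=cv2.cvtColor(c['frame'],cv2.COLOR_RGB2GRAY).astype(float)
# back rail: strongest bright->dark step going down (top inner edge), z=25 ; end rail: bright->dark going right
def steep(a):
    d=np.diff(a); i=int(np.argmin(d)); w=-d[max(i-1,0):i+2].clip(max=0); return i+.5+((w*[-1,0,1]).sum()/w.sum() if len(w)==3 else 0)
B=[(u,186+steep(g[186:194,u])) for u in range(290,396,3)]
E_=[(249+steep(g[v,249:256]),v) for v in range(196,222,2)]
pb,db=edge(c,B,.025); pe,de=edge(c,E_,.025)
db*=np.sign(db[1]); yaw=np.arctan2(-db[0],db[1]); yawe=np.arctan2(de[1]*np.sign(de[0]),abs(de[0]))
s=np.linalg.solve(np.c_[db,-de],pe-pb); print('corner',pb+s[0]*db,'yaw',yaw,yawe)
cr=lambda p:(np.array(p)+.5)/2.9-.5+[235,170]
for n,p,z in(('box',[(143,155),(329,193),(304,320),(116,280)],.058),('pan',[(432,187),(591,202),(584,320),(420,308)],.034)):
    P=onz(c,cr(p),z)*1000; print(n,P.round(1).tolist(),P.mean(0))
    L=np.linalg.norm(P-np.roll(P,-1,0),axis=1); print(L)
    for a,b in((1,0),(2,3)): d=P[b]-P[a]; print(np.arctan2(-d[0],d[1]))
    for a,b in((3,0),(2,1)): d=P[b]-P[a]; print(np.arctan2(d[1],d[0]))
for n,q,z in(('cup4',(479,262),.032),('bowl',(509,206),.055),('jar',(161,285),.105),('cup3',(221,212),.032),('red',(416,345),.03)): print(n,onz(c,[q],z)*1000)
E
```

```text
corner [660.19415  99.5404 ] yaw 0.028678015 0.029152334
box [[588.0, 28.7], [560.4, -106.0], [468.9, -87.5], [497.4, 47.3]] [528.64855656 -29.37386115]
[137.5299791   93.41343097 137.78964924  92.51365397]
-0.20174128725648802
-0.20827059277968332
-0.20268410647915897
-0.19992667143675433
pan [[567.8, -184.1], [556.8, -301.6], [469.8, -294.0], [478.4, -173.9]] [ 518.1776635 -238.397738 ]
[117.97530359  87.32177416 120.33576318  89.98863389]
-0.09353037417373054
-0.07150328102209734
-0.11355087927146347
-0.08746346303298796
cup4 [[ 508.35739042 -387.25026659]]
bowl [[ 625.67172612 -447.38000655]]
jar [[457.65655426 267.11146669]]
cup3 [[615.71414674 166.30840539]]
red [[ 333.95461201 -248.91516882]]
```

```bash
cat >> h.py <<'E'
from scipy.spatial.transform import Rotation as Ro
FC=np.array([660.2,99.5]); FY=0.029
def f2w(X,Y): c,s=np.cos(FY),np.sin(FY); return FC+[c*X-s*Y,s*X+c*Y]
def w2f(p): c,s=np.cos(FY),np.sin(FY); d=np.asarray(p)-FC; return np.array([c*d[0]+s*d[1],-s*d[0]+c*d[1]])
def plan(p,z,yaw):
    """target world xy mm, z mm, yaw of tool y-axis from world y (mod pi) -> shares"""
    s=robot.read_state(); T=Ro.from_rotvec(s['orientation']).as_matrix(); y=T[:,1]
    cur=np.arctan2(-y[0],y[1]); d=(yaw-cur+np.pi/2)%np.pi-np.pi/2
    yw=cur+d; a=np.array([-np.sin(yw),np.cos(yw),0]); zz=np.array([0,0,-1.]); G=np.c_[np.cross(a,zz),a,zz]
    sh=T.T@(np.r_[p,z]/1000-s['tool_pos'])/.2; tn=Ro.from_matrix(T.T@G).as_rotvec()/(np.pi/2)
    print('t',round(s['t'],2),'pos',(s['tool_pos']*1000).round(1),'fence',w2f(s['tool_pos'][:2]*1000).round(1),'cur yaw',round(cur,3),'dyaw',round(d,3),'q',s['q'].round(2),'F',s['force'].round(1),'open',round(s['opening'],4))
    print('  tool x,y in world',T[:2,0].round(3),T[:2,1].round(3)); print('  shift',sh.round(3),'turn',tn.round(3))
E
python3 - <<'E'
from h import *
plan(f2w(-220,-118),187,FY)
E
```

```text
t 0.2 pos [ 271.5 -534.7  186.2] fence [-406.9 -622.6] cur yaw -2.672 dyaw -0.441 q [-1.19  0.13  1.49  0.    1.52 -0.09] F [-0.7  0.3 -0.6] open 0.0928
  tool x,y in world [0.892 0.453] [ 0.453 -0.892]
  shift [ 1.922 -1.883 -0.002] turn [-0.001  0.     0.281]
```

Call:
{"op": "jog_arm", "data": {
  "rows": [
    [[0.9, -0.88, 0], [0, 0, 0.28]],
    [[0.9, -0.88, 0], [0, 0, 0.28]],
    [[0.9, -0.88, 0], [0, 0, 0.28]],
    [[0.9, -0.88, 0], [0, 0, 0.28]],
    [[0.9, -0.88, 0], [0, 0, 0.28]]
  ],
  "hand": -1
}}

```text
t: 0.7
tool_pos: [0.352, -0.2963, 0.1866]
orientation: [-3.141, -0.046, -0.0]
force: [1.2, -0.0, 0.3]
opening: 0.093
gripper_force: 0.0
```

```bash
python3 - <<'E'
from h import *
plan(f2w(-220,-118),120,FY)
E
```

```text
t 0.7 pos [ 352.  -296.3  186.6] fence [-319.5 -386.7] cur yaw -3.113 dyaw -0.0 q [-0.81 -0.26  1.86  0.    1.54  0.73] F [ 1.2 -0.   0.3] open 0.093
  tool x,y in world [1.    0.029] [ 0.029 -1.   ]
  shift [ 0.498 -1.344  0.333] turn [-0. -0.  0.]
```

Call:
{"op": "jog_arm", "data": {
  "rows": [
    [[0.49, -1, 0.2], [0, 0, 0]],
    [[0.49, -1, 0.2], [0, 0, 0]],
    [[0.49, -1, 0.2], [0, 0, 0]],
    [[0.49, -1, 0.2], [0, 0, 0]],
    [[0.49, -1, 0.2], [0, 0, 0]]
  ]
}}

```text
t: 1.2
tool_pos: [0.4443, -0.0919, 0.1461]
orientation: [-3.14, -0.051, 0.0]
force: [-0.4, -0.5, 0.4]
opening: 0.0932
gripper_force: 0.0
```

```bash
python3 - <<'E'
from h import *
plan(f2w(-220,-118),15,FY)
E
```

```text
t 1.2 pos [444.3 -91.9 146.1] fence [-221.4 -185.1] cur yaw -3.109 dyaw -0.003 q [-0.32 -0.25  1.93  0.    1.46  1.22] F [-0.4 -0.5  0.4] open 0.0932
  tool x,y in world [0.999 0.032] [ 0.032 -0.999]
  shift [ 0.008 -0.335  0.656] turn [-0.001  0.     0.002]
```

Call:
{"op": "jog_arm", "data": {
  "rows": [
    [[0, -0.325, 0.2], [0, 0, 0]],
    [[0, -0.325, 0.4], [0, 0, 0]],
    [[0, -0.325, 0.655], [0, 0, 0]],
    [[0, -0.325, 0.655], [0, 0, 0]],
    [[0, -0.325, 0.655], [0, 0, 0]]
  ]
}}

```text
t: 1.7
tool_pos: [0.44, -0.0301, 0.0146]
orientation: [-3.14, -0.047, 0.007]
force: [0.5, 0.1, 0.4]
opening: 0.0929
gripper_force: 0.0
```

Call:
{"op": "jog_arm", "data": {
  "rows": [
    [[0.08, 0, 0], [0, 0, 0]],
    [[0.14, 0, 0], [0, 0, 0]],
    [[0.19, 0, 0], [0, 0, 0]],
    [[0.24, 0, 0], [0, 0, 0]],
    [[0.28, 0, 0], [0, 0, 0]]
  ]
}}

```text
t: 2.2
tool_pos: [0.4991, -0.0292, 0.0173]
orientation: [3.141, 0.046, 0.001]
force: [-5.5, -0.3, 5.2]
opening: 0.0929
gripper_force: 2.7
```

```bash
python3 - <<'E'
from h import *
plan(f2w(-105,-120),15,FY)
c=cam('top'); save('top1',c['frame'][130:330,180:500].repeat(2,0).repeat(2,1))
E
```

```text
t 2.2 pos [499.1 -29.2  17.3] fence [-164.8 -124. ] cur yaw -3.112 dyaw -0.0 q [-0.16  0.01  1.93 -0.    1.19  1.38] F [-5.5 -0.3  5.2] open 0.0929
  tool x,y in world [1.    0.029] [ 0.029 -1.   ]
  shift [ 0.299 -0.02   0.012] turn [ 0.    -0.001  0.   ]
```

View pics/top1.png

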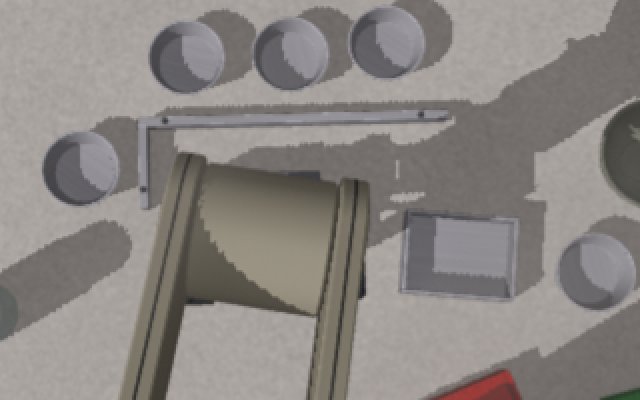

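The arm hides most of the box, but the small corner showing at (365,280) suggests it is moving. The pan and cups are unmoved.

Call:
{"op": "jog_arm", "data": {
  "rows": [
    [[0.05, 0, 0], [0, 0, 0]],
    [[0.1, 0, 0], [0, 0, 0]],
    [[0.15, 0, 0], [0, 0, 0]],
    [[0.2, 0, 0], [0, 0, 0]],
    [[0.24, 0, 0], [0, 0, 0]]
  ]
}}

```text
t: 2.75
tool_pos: [0.546, -0.0272, 0.016]
orientation: [-3.141, -0.047, 0.001]
force: [-6.4, 0.7, 4.2]
opening: 0.0932
gripper_force: 2.8
```

Call:
{"op": "jog_arm", "data": {
  "rows": [
    [[0.01, 0, 0], [0, 0, 0]],
    [[0.02, 0, 0], [0, 0, 0]],
    [[0.03, 0, 0], [0, 0, 0]],
    [[0.04, 0, 0], [0, 0, 0]],
    [[0.05, 0, 0], [0, 0, 0]]
  ]
}}

```text
t: 3.25
tool_pos: [0.5554, -0.0269, 0.0158]
orientation: [-3.141, -0.047, 0.001]
force: [-4.8, -0.3, 3.1]
opening: 0.093
gripper_force: 2.3
```

```bash
python3 - <<'E'
from h import *
plan(f2w(-105,-120),15,FY)
c=cam('scene'); save('scene1',c['frame'][180:380,170:400].repeat(3,0).repeat(3,1))
E
```

```text
t 3.25 pos [555.4 -26.9  15.8] fence [-108.4 -123.3] cur yaw -3.112 dyaw -0.001 q [-0.14  0.16  1.78  0.    1.2   1.4 ] F [-4.8 -0.3  3.1] open 0.093
  tool x,y in world [1.   0.03] [ 0.03 -1.  ]
  shift [ 0.017 -0.017  0.004] turn [-0.     0.     0.001]
```

View pics/scene1.png

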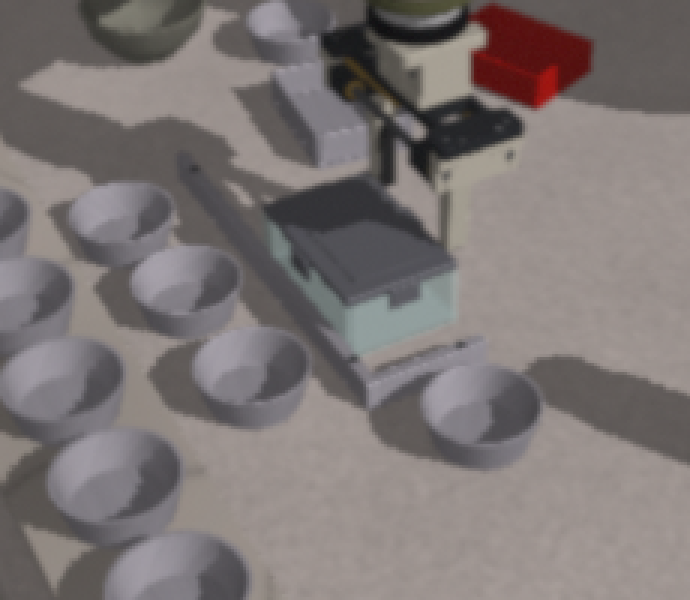

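The box is now parallel to the back rail and almost touching it, with a gap to the end rail near (420,350). I'll keep pressing gently.

Call:
{"op": "jog_arm", "data": {
  "rows": [
    [[0.01, 0, 0], [0, 0, 0]],
    [[0.02, 0, 0], [0, 0, 0]],
    [[0.03, 0, 0], [0, 0, 0]],
    [[0.04, 0, 0], [0, 0, 0]],
    [[0.04, 0, 0], [0, 0, 0]]
  ]
}}

```text
t: 3.8
tool_pos: [0.5581, -0.0268, 0.0156]
orientation: [-3.141, -0.047, 0.019]
force: [-33.9, -0.2, 28.5]
opening: 0.093
gripper_force: 16.7
```

Call:
{"op": "jog_arm", "data": {
  "rows": [
    [[-0.2, 0, 0], [0, 0, 0]],
    [[-0.2, 0, -0.2], [0, 0, 0]],
    [[-0.2, 0, -0.42], [0, 0, 0]],
    [[-0.2, 0, -0.42], [0, 0, -0.1]],
    [[-0.2, 0.2, -0.42], [0, 0, -0.2]]
  ],
  "hand": 0.14
}}

```text
t: 4.3
tool_pos: [0.5278, -0.0647, 0.1025]
orientation: [3.096, 0.526, 0.01]
force: [0.9, -0.9, 0.1]
opening: 0.0576
gripper_force: 0.0
```

```bash
python3 - <<'E'
from h import *
plan(f2w(-47.5,-232),100,FY+np.pi/2)
E
```

```text
t 4.3 pos [527.8 -64.7 102.5] fence [-137.1 -160.3] cur yaw -2.805 dyaw 1.263 q [-0.22 -0.    1.79  0.    1.35  1.01] F [ 0.9 -0.9  0.1] open 0.0576
  tool x,y in world [0.944 0.33 ] [ 0.33  -0.944]
  shift [0.318 0.477 0.015] turn [ 0.003 -0.003 -0.804]
```

Call:
{"op": "jog_arm", "data": {
  "rows": [
    [[0.32, 0.475, 0], [0, 0, -0.8]],
    [[0.32, 0.475, 0], [0, 0, -0.8]],
    [[0.32, 0.475, 0], [0, 0, -0.8]],
    [[0.32, 0.475, 0], [0, 0, -0.8]],
    [[0.32, 0.475, 0], [0, 0, -0.8]]
  ]
}}

```text
t: 4.8
tool_pos: [0.6174, -0.1373, 0.0995]
orientation: [2.692, 1.618, 0.002]
force: [0.1, -0.7, 0.5]
opening: 0.0401
gripper_force: 0.0
```

```bash
python3 - <<'E'
from h import *
plan(f2w(-47.5,-232),15,FY+np.pi/2)
E
```

```text
t 4.8 pos [ 617.4 -137.3   99.5] fence [ -49.7 -235.5] cur yaw -2.059 dyaw 0.518 q [-0.3   0.27  1.49  0.    1.38  0.19] F [ 0.1 -0.7  0.5] open 0.0401
  tool x,y in world [0.469 0.883] [ 0.883 -0.469]
  shift [0.02  0.001 0.422] turn [ 0.001 -0.    -0.329]
```

Call:
{"op": "jog_arm", "data": {
  "rows": [
    [[0.02, 0, 0], [0, 0, -0.33]],
    [[0.02, 0, 0], [0, 0, -0.33]],
    [[0.02, 0, 0.05], [0, 0, -0.33]],
    [[0.02, 0, 0.22], [0, 0, -0.33]],
    [[0.02, 0, 0.42], [0, 0, -0.33]]
  ]
}}

```text
t: 5.3
tool_pos: [0.6212, -0.1338, 0.0175]
orientation: [2.187, 2.247, 0.005]
force: [1.3, 0.2, 0.1]
opening: 0.04
gripper_force: 0.0
```

```bash
python3 - <<'E'
from h import *
plan(f2w(-47.5,-150),15,FY+np.pi/2)
c=cam('top'); save('top2',c['frame'][150:310,230:450].repeat(3,0).repeat(3,1))
E
```

```text
t 5.3 pos [ 621.2 -133.8   17.5] fence [ -45.7 -232.1] cur yaw -1.544 dyaw 0.002 q [-0.29  0.35  1.55  0.    1.23 -0.32] F [1.3 0.2 0.1] open 0.04
  tool x,y in world [-0.027  1.   ] [1.    0.027]
  shift [ 0.41  -0.01   0.012] turn [ 0.004  0.001 -0.001]
```

View pics/top2.png

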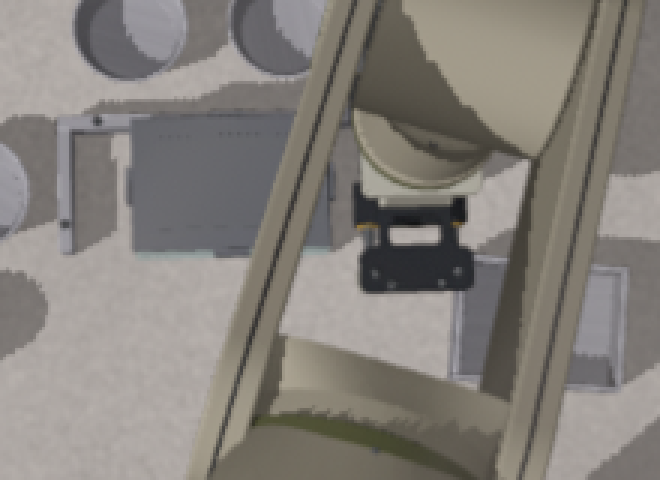

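The lid lies flush along the back rail, from (131,113) to (332,113). There is a gap to the end rail face at x≈75, and the gripper is positioned between the box and the pan.

Call:
{"op": "jog_arm", "data": {
  "rows": [
    [[0.08, -0.01, 0], [0, 0, 0]],
    [[0.14, -0.01, 0], [0, 0, 0]],
    [[0.19, -0.01, 0], [0, 0, 0]],
    [[0.24, -0.01, 0], [0, 0, 0]],
    [[0.29, -0.01, 0], [0, 0, 0]]
  ]
}}

```text
t: 5.85
tool_pos: [0.6166, -0.0755, 0.0187]
orientation: [2.19, 2.246, 0.002]
force: [-1.7, -6.3, 4.1]
opening: 0.0401
gripper_force: 3.2
```

Call:
{"op": "jog_arm", "data": {
  "rows": [
    [[0.025, 0, 0], [0, 0, 0]],
    [[0.05, 0, 0], [0, 0, 0]],
    [[0.07, 0, 0], [0, 0, 0]],
    [[0.085, 0, 0], [0, 0, 0]],
    [[0.1, 0, 0], [0, 0, 0]]
  ]
}}

```text
t: 6.35
tool_pos: [0.6161, -0.0561, 0.0186]
orientation: [2.191, 2.245, 0.001]
force: [-1.1, -7.1, 5.8]
opening: 0.0404
gripper_force: 3.6
```

```bash
python3 - <<'E'
from h import *
plan(f2w(-47.5,-150),15,FY+np.pi/2)
E
```

```text
t 6.35 pos [616.1 -56.1  18.6] fence [ -48.6 -154.2] cur yaw -1.546 dyaw 0.004 q [-0.17  0.31  1.6  -0.    1.23 -0.2 ] F [-1.1 -7.1  5.8] open 0.0404
  tool x,y in world [-0.025  1.   ] [1.    0.025]
  shift [0.021 0.005 0.018] turn [ 0.003  0.002 -0.003]
```

Call:
{"op": "jog_arm", "data": {
  "rows": [
    [[0.01, 0, 0], [0, 0, 0]],
    [[0.02, 0, 0], [0, 0, 0]],
    [[0.03, 0, 0], [0, 0, 0]],
    [[0.04, 0, 0], [0, 0, 0]],
    [[0.045, 0, 0], [0, 0, 0]]
  ]
}}

```text
t: 6.85
tool_pos: [0.6161, -0.0518, 0.0188]
orientation: [2.188, 2.241, -0.005]
force: [-1.1, -28.0, 4.1]
opening: 0.0402
gripper_force: 13.8
```

Call:
{"op": "jog_arm", "data": {
  "rows": [
    [[-0.2, 0, 0], [0, 0, 0]],
    [[-0.2, 0, -0.2], [0, 0, 0]],
    [[-0.2, 0, -0.42], [0, 0, 0.09]],
    [[-0.25, -0.2, -0.42], [0, 0, 0.18]],
    [[-0.3, -0.4, -0.42], [0, 0, 0.27]]
  ],
  "hand": -0.5
}}

```text
t: 7.35
tool_pos: [0.5377, -0.108, 0.1036]
orientation: [2.618, 1.728, 0.008]
force: [-0.4, -1.2, -0.0]
opening: 0.0692
gripper_force: 0.0
```

```bash
python3 - <<'E'
from h import *
plan(f2w(-225,-334),100,FY)
E
```

```text
t 7.35 pos [ 537.7 -108.   103.6] fence [-128.5 -203.9] cur yaw -1.975 dyaw -1.138 q [-0.29  0.04  1.74  0.    1.36  0.11] F [-0.4 -1.2 -0. ] open 0.0692
  tool x,y in world [0.393 0.919] [ 0.919 -0.393]
  shift [-0.793 -0.165  0.016] turn [ 0.003 -0.003  0.724]
```

Call:
{"op": "jog_arm", "data": {
  "rows": [
    [[-0.79, -0.165, 0], [0, 0, 0.72]],
    [[-0.79, -0.165, 0], [0, 0, 0.72]],
    [[-0.79, -0.165, 0], [0, 0, 0.72]],
    [[-0.79, -0.165, 0], [0, 0, 0.72]],
    [[-0.79, -0.165, 0], [0, 0, 0.72]]
  ]
}}

```text
t: 7.85
tool_pos: [0.4432, -0.2425, 0.1013]
orientation: [3.073, 0.642, 0.003]
force: [0.2, 0.6, 0.5]
opening: 0.07
gripper_force: 0.0
```

```bash
python3 - <<'E'
from h import *
plan(f2w(-225,-334),13,FY)
c=cam('top'); save('top3',cv2.resize(c['frame'][160:320,220:500],None,fx=2.8,fy=2.8,interpolation=2))
E
```

```text
t 7.85 pos [ 443.2 -242.5  101.3] fence [-226.8 -335.6] cur yaw -2.73 dyaw -0.383 q [-0.6  -0.07  1.85  0.    1.36  0.56] F [0.2 0.6 0.5] open 0.07
  tool x,y in world [0.916 0.4  ] [ 0.4   -0.916]
  shift [ 0.011 -0.005  0.441] turn [ 0.001 -0.001  0.244]
```

View pics/top3.png

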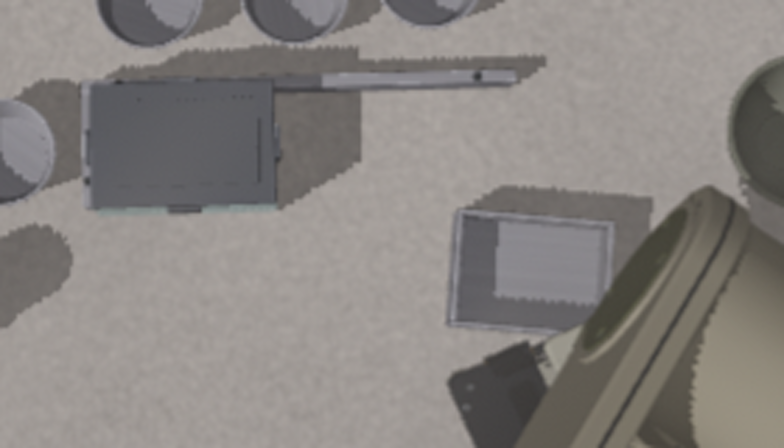

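The box is in the corner, with lid corners at crop (91,82), (273,80), (276,206) and (93,208). The pan is untouched. I'll check the numbers and carry on.

```bash
python3 - <<'E'
from h import *
c=cam('top')
P=onz(c,(np.array([(91,82),(273,80),(276,206),(93,208)])+.5)/2.8-.5+[220,160],.058)*1000
print([w2f(p).round(1).tolist() for p in P])
E
```

```text
[[0.6, -2.9], [-1.5, -140.6], [-97.7, -140.1], [-95.4, -3.1]]
```

Call:
{"op": "jog_arm", "data": {
  "rows": [
    [[0.01, 0, 0], [0, 0, 0.244]],
    [[0.01, 0, 0], [0, 0, 0.244]],
    [[0.01, 0, 0.1], [0, 0, 0.244]],
    [[0.01, 0, 0.27], [0, 0, 0.244]],
    [[0.01, 0, 0.44], [0, 0, 0.244]]
  ]
}}

```text
t: 8.45
tool_pos: [0.4473, -0.2398, 0.0124]
orientation: [3.139, 0.07, 0.005]
force: [-0.1, 0.0, 0.5]
opening: 0.07
gripper_force: 0.0
```

Call:
{"op": "jog_arm", "data": {
  "rows": [
    [[0.07, 0, 0], [0, 0, 0]],
    [[0.12, 0, 0], [0, 0, 0]],
    [[0.17, 0, 0], [0, 0, 0]],
    [[0.22, 0, 0], [0, 0, 0]],
    [[0.27, 0, 0], [0, 0, 0]]
  ]
}}

```text
t: 8.95
tool_pos: [0.5012, -0.2381, 0.013]
orientation: [3.14, 0.062, 0.003]
force: [0.8, 0.6, 0.2]
opening: 0.0696
gripper_force: 0.0
```

```bash
python3 - <<'E'
from h import *
plan(f2w(-110,-334),13,FY)
E
```

```text
t 8.95 pos [ 501.2 -238.1   13. ] fence [-168.8 -332.9] cur yaw -3.102 dyaw -0.01 q [-0.54  0.16  1.78  0.    1.19  1.  ] F [0.8 0.6 0.2] open 0.0696
  tool x,y in world [0.999 0.039] [ 0.039 -0.999]
  shift [0.294 0.009 0.   ] turn [ 0.001 -0.001  0.006]
```

Call:
{"op": "jog_arm", "data": {
  "rows": [
    [[0.05, 0, 0], [0, 0, 0.006]],
    [[0.1, 0, 0], [0, 0, 0.006]],
    [[0.15, 0, 0], [0, 0, 0.006]],
    [[0.2, 0, 0], [0, 0, 0.006]],
    [[0.25, 0, 0], [0, 0, 0.006]]
  ]
}}

```text
t: 9.45
tool_pos: [0.5501, -0.2359, 0.0118]
orientation: [-3.141, -0.045, 0.0]
force: [-0.2, -0.2, -0.7]
opening: 0.0699
gripper_force: 0.0
```

```bash
python3 - <<'E'
from h import *
plan(f2w(-110,-334),13,FY)
c=cam('scene'); save('scene2',cv2.resize(c['frame'][140:320,180:400],None,fx=3,fy=3,interpolation=2))
E
```

```text
t 9.45 pos [ 550.1 -235.9   11.8] fence [-119.8 -332.1] cur yaw -3.113 dyaw 0.001 q [-0.49  0.27  1.66  0.    1.21  1.05] F [-0.2 -0.2 -0.7] open 0.0699
  tool x,y in world [1.    0.028] [ 0.028 -1.   ]
  shift [ 0.049  0.009 -0.006] turn [-0.  0. -0.]
```

View pics/scene2.png

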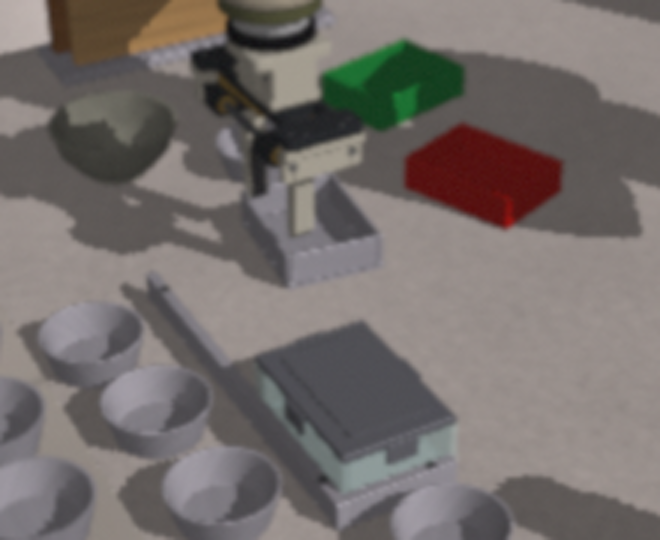

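```bash
python3 - <<'E'
from h import *
c=cam('scene')
def pr(P):
    X=np.array(c['R'])@(np.array(P)/1000)+c['t']; a=X[:2]/X[2]; return (c['f']*a*(1+c['k1']*(a@a))+[c['cx'],c['cy']]).round(1)
for n,P in dict(fL=(550,-192,12),fR=(550,-280,12)).items(): print(n,(pr(P)-[180,140])*3)
crop=[(290,285),(380,257),(380,237),(285,258),(247,200)]
q=np.array(crop)/3+[180,140]
print(onz(c,q[:2],0)*1000, onz(c,q[2:],.034)*1000)
d=cam('top'); save('top4',cv2.resize(d['frame'][200:330,340:540],None,fx=3,fy=3,interpolation=2)); save('wr',cam('wrist')['frame'])
E
```

```text
fL [299.1 270.3]
fR [256.2 222.6]
[[ 559.37063084 -191.4300064 ]
 [ 469.7297346  -193.55587848]] [[ 479.44453843 -175.63540107]
 [ 566.30288522 -184.59326764]
 [ 555.13333856 -286.3585534 ]]
```

View pics/wr.png

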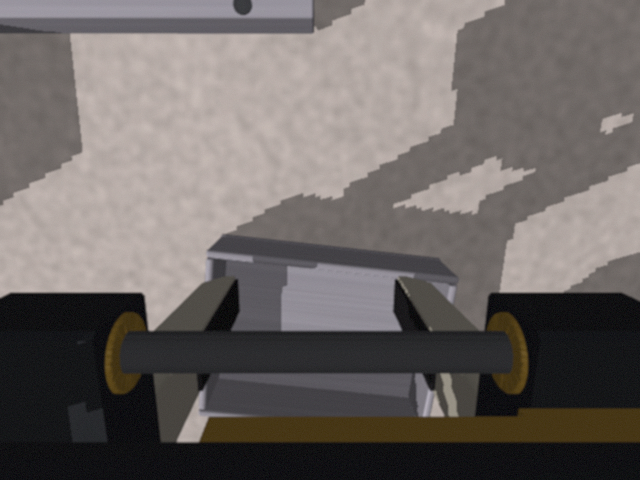

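The wrist view shows both fingers over the pan's inside, with pan rim corners near (215,240), (455,275) and (205,412), and the pan hasn't moved. So the fingers passed above the 34 mm walls: the tips sit higher than the TCP reading, probably because the open fingers swing up. I'll check the tip height from pixels.

```bash
python3 - <<'E'
from h import *
c=cam('scene')
def pr(P):
    X=np.array(c['R'])@(np.array(P)/1000)+c['t']; a=X[:2]/X[2]; return (c['f']*a*(1+c['k1']*(a@a))+[c['cx'],c['cy']]).round(1)
for z in (12,25,40,50): print(z,pr((550,-192,z)),pr((560,-184,z)),pr((540,-184,z)))
for u in (277,279,281,283): print(u,[tuple(int(k) for k in p) for p in c['frame'][206:238:2,u]])
E
```

```text
12 [279.7 230.1] [277.6 232.6] [284.5 230.6]
25 [279.6 225.9] [277.4 228.4] [284.4 226.4]
40 [279.4 221. ] [277.3 223.5] [284.3 221.5]
50 [279.3 217.7] [277.2 220.2] [284.2 218.2]
277 [(98, 94, 88), (100, 96, 90), (100, 95, 89), (99, 95, 90), (99, 95, 89), (101, 97, 92), (98, 95, 93), (122, 119, 125), (124, 121, 128), (122, 119, 125), (126, 122, 129), (125, 122, 128), (128, 124, 131), (128, 124, 131), (139, 135, 142), (146, 139, 140)]
279 [(152, 146, 135), (152, 146, 135), (152, 146, 135), (152, 146, 135), (152, 146, 135), (149, 144, 133), (112, 108, 105), (124, 120, 126), (124, 120, 127), (141, 137, 144), (138, 135, 141), (137, 133, 140), (139, 134, 142), (139, 134, 142), (129, 125, 131), (150, 142, 142)]
281 [(157, 152, 140), (157, 152, 140), (158, 152, 140), (157, 152, 140), (158, 152, 141), (149, 143, 132), (115, 111, 112), (124, 120, 127), (122, 118, 125), (150, 145, 153), (138, 134, 141), (136, 133, 139), (138, 133, 141), (137, 132, 140), (134, 130, 136), (152, 143, 141)]
283 [(154, 148, 137), (154, 148, 137), (153, 148, 137), (155, 150, 139), (155, 150, 139), (135, 131, 123), (121, 117, 122), (125, 121, 128), (130, 126, 132), (139, 135, 142), (137, 132, 140), (136, 132, 139), (137, 133, 141), (134, 130, 137), (137, 132, 137), (156, 146, 143)]
```

The tip's lower edge is at row ~218, so it is about 45 mm up. I'll back out over the wall and feel downward for the table beside the pan.

Call:
{"op": "jog_arm", "data": {
  "rows": [
    [[-0.2, 0, -0.05], [0, 0, 0]],
    [[-0.4, 0, -0.05], [0, 0, 0]],
    [[-0.53, 0, -0.05], [0, 0, 0]],
    [[-0.53, 0, 0], [0, 0, 0]],
    [[-0.53, 0, 0], [0, 0, 0]]
  ]
}}

```text
t: 10.2
tool_pos: [0.4423, -0.2386, 0.0107]
orientation: [-3.14, -0.043, 0.002]
force: [0.2, 0.1, -0.6]
opening: 0.0696
gripper_force: 0.0
```

Call:
{"op": "jog_arm", "data": {
  "rows": [
    [[0, 0, 0.02], [0, 0, 0]],
    [[0, 0, 0.03], [0, 0, 0]],
    [[0, 0, 0.04], [0, 0, 0]],
    [[0, 0, 0.05], [0, 0, 0]],
    [[0, 0, 0.05], [0, 0, 0]]
  ]
}}

```text
t: 10.7
tool_pos: [0.4434, -0.2388, 0.0015]
orientation: [-3.141, -0.045, 0.001]
force: [0.0, -0.2, -0.2]
opening: 0.0696
gripper_force: 0.0
```

```bash
python3 - <<'E'
from h import *
plan(f2w(-225,-334),-5,FY)
c=cam('top'); g=c['frame']
def pr(P):
    X=np.array(c['R'])@(np.array(P)/1000)+c['t']; a=X[:2]/X[2]; return (c['f']*a*(1+c['k1']*(a@a))+[c['cx'],c['cy']]).round(1)
c=cam('scene'); print([(z,pr((455,-184,z))) for z in (0,20,40)])
for u in (304,306,308,310,312,314,316,318): print(u,[tuple(int(k) for k in p) for p in c['frame'][196:226:2,u]])
E
```

```text
t 10.7 pos [ 443.4 -238.8    1.5] fence [-226.5 -331.8] cur yaw -3.113 dyaw 0.0 q [-0.6   0.05  1.93  0.    1.16  0.95] F [ 0.  -0.2 -0.2] open 0.0696
  tool x,y in world [1.    0.029] [ 0.029 -1.   ]
  shift [0.007 0.011 0.032] turn [-0.  0. -0.]
[(0, array([313.2, 226. ])), (20, array([313.3, 219.6])), (40, array([313.4, 213.2]))]
304 [(74, 70, 69), (87, 82, 80), (94, 89, 86), (108, 102, 99), (150, 141, 139), (152, 144, 139), (152, 143, 139), (151, 141, 138), (149, 140, 138), (135, 129, 131), (97, 93, 97), (112, 109, 115), (136, 132, 139), (134, 129, 136), (133, 128, 135)]
306 [(91, 86, 84), (93, 89, 86), (93, 88, 85), (102, 96, 94), (145, 137, 133), (152, 143, 140), (152, 143, 139), (151, 141, 138), (152, 143, 139), (153, 143, 141), (141, 133, 133), (136, 131, 136), (129, 125, 131), (129, 124, 130), (129, 125, 131)]
308 [(92, 87, 85), (94, 88, 86), (94, 88, 86), (94, 89, 87), (124, 118, 114), (151, 143, 140), (150, 142, 138), (151, 142, 138), (152, 143, 139), (153, 145, 141), (152, 143, 140), (152, 144, 143), (147, 140, 138), (148, 141, 139), (149, 140, 139)]
310 [(92, 87, 85), (9
[... 544 characters left out ...]
113, 103), (125, 120, 111), (128, 123, 115), (115, 111, 103), (142, 133, 130), (150, 141, 138), (151, 142, 139), (151, 143, 139), (152, 143, 140), (152, 143, 140), (150, 142, 139)]
316 [(151, 145, 134), (153, 148, 136), (154, 148, 137), (155, 150, 138), (155, 150, 138), (157, 152, 140), (155, 150, 138), (128, 122, 115), (151, 142, 138), (153, 144, 140), (151, 141, 138), (151, 142, 138), (153, 143, 140), (152, 143, 140), (153, 143, 140)]
318 [(157, 152, 140), (157, 152, 140), (158, 152, 141), (157, 151, 140), (158, 152, 141), (156, 151, 140), (151, 146, 135), (136, 128, 124), (152, 143, 139), (152, 143, 140), (149, 141, 137), (148, 139, 136), (152, 143, 139), (152, 144, 140), (152, 143, 140)]
```

Call:
{"op": "jog_arm", "data": {
  "rows": [
    [[0, 0, 0.02], [0, 0, 0]],
    [[0, 0, 0.04], [0, 0, 0]],
    [[0, 0, 0.06], [0, 0, 0]],
    [[0, 0, 0.08], [0, 0, 0]],
    [[0, 0, 0.08], [0, 0, 0]]
  ]
}}

```text
t: 11.3
tool_pos: [0.4428, -0.2386, -0.0151]
orientation: [-3.14, -0.045, 0.002]
force: [-0.2, 0.7, 0.3]
opening: 0.0695
gripper_force: 0.0
```

Call:
{"op": "jog_arm", "data": {
  "rows": [
    [[0, 0, 0.015], [0, 0, 0]],
    [[0, 0, 0.03], [0, 0, 0]],
    [[0, 0, 0.045], [0, 0, 0]],
    [[0, 0, 0.06], [0, 0, 0]],
    [[0, 0, 0.06], [0, 0, 0]]
  ]
}}

```text
t: 11.8
tool_pos: [0.443, -0.2387, -0.0267]
orientation: [-3.141, -0.045, 0.001]
force: [-1.1, 0.5, 0.1]
opening: 0.0698
gripper_force: 0.0
```

```bash
python3 - <<'E'
from h import *
c=cam('scene'); s=robot.read_state()['tool_pos']*1000
def pr(P):
    X=np.array(c['R'])@(np.array(P)/1000)+c['t']; a=X[:2]/X[2]; return (c['f']*a*(1+c['k1']*(a@a))+[c['cx'],c['cy']]).round(1)
print([(z,pr((s[0]+dx,s[1]+52,z))) for z in (0,20,40) for dx in (-10,10)])
for u in range(310,326,2): print(u,c['frame'][200:240:2,u].sum(1).tolist(),(c['frame'][200:240:2,u,0].astype(int)-c['frame'][200:240:2,u,2]).tolist())
E
```

```text
[(0, array([319.9, 223.3])), (0, array([313.3, 225.3])), (20, array([320., 217.])), (20, array([313.4, 218.9])), (40, array([320.1, 210.6])), (40, array([313.5, 212.5]))]
310 [264, 270, 302, 420, 425, 426, 431, 428, 423, 315, 268, 400, 434, 440, 443, 435, 435, 437, 440, 436] [7, 7, 8, 12, 13, 12, 13, 11, 12, 9, 6, 12, 13, 13, 13, 13, 12, 13, 13, 13]
312 [288, 296, 265, 304, 313, 317, 316, 315, 315, 273, 274, 418, 435, 437, 444, 438, 437, 437, 437, 440] [9, 11, 9, 9, 11, 10, 11, 10, 10, 10, 9, 12, 12, 13, 12, 12, 13, 13, 13, 11]
314 [423, 419, 305, 288, 290, 306, 327, 334, 351, 356, 320, 428, 431, 433, 438, 435, 438, 441, 435, 439] [16, 17, 12, 11, 10, 11, 13, 13, 14, 14, 10, 13, 13, 12, 12, 12, 12, 14, 12, 13]
316 [413, 389, 408, 436, 435, 437, 442, 444, 448, 426, 399, 434, 437, 432, 436, 435, 439, 446, 443, 437] [16, 16, 16, 17, 16, 17, 17, 18, 17, 16, 11, 13, 13, 12, 13, 12, 12, 13, 13, 13]
318 [458, 389, 427, 449, 450, 451, 451, 453, 449, 401, 421, 438, 437, 435, 437, 435, 439, 440, 443, 436] [19, 16, 17, 17, 16, 17, 17, 16, 17, 13, 12, 12, 13, 12, 13, 12, 12, 13, 13, 13]
320 [451, 330, 373, 387, 425, 438, 443, 454, 440, 417, 434, 435, 429, 437, 437, 435, 441, 437, 435, 436] [19, 22, 24, 16, 15, 14, 15, 13, 13, 13, 13, 12, 12, 13, 13, 12, 12, 13, 12, 13]
322 [427, 209, 166, 244, 356, 430, 431, 433, 436, 429, 435, 431, 427, 432, 435, 441, 441, 436, 432, 437] [22, 46, 53, 20, 11, 12, 13, 13, 12, 12, 12, 11, 12, 12, 12, 12, 12, 12, 12, 13]
324 [357, 146, 123, 191, 299, 426, 436, 430, 435, 429, 429, 428, 430, 433, 432, 440, 440, 428, 428, 432] [27, 61, 71, 37, 9, 12, 13, 13, 12, 12, 12, 12, 13, 12, 12, 13, 13, 13, 13, 12]
```

The tip is now about 13 mm above the table, so the readings are biased by roughly 40 mm. This is a good height to push the pan.

Call:
{"op": "jog_arm", "data": {
  "rows": [
    [[0.06, 0, 0], [0, 0, 0]],
    [[0.11, 0, 0], [0, 0, 0]],
    [[0.16, 0, 0], [0, 0, 0]],
    [[0.21, 0, 0], [0, 0, 0]],
    [[0.26, 0, 0], [0, 0, 0]]
  ]
}}

```text
t: 12.35
tool_pos: [0.4963, -0.2375, -0.0261]
orientation: [3.141, 0.045, -0.0]
force: [-1.9, 0.2, 1.3]
opening: 0.0703
gripper_force: 1.3
```

Call:
{"op": "jog_arm", "data": {
  "rows": [
    [[0.05, 0, 0], [0, 0, 0]],
    [[0.1, 0, 0], [0, 0, 0]],
    [[0.15, 0, 0], [0, 0, 0]],
    [[0.2, 0, 0], [0, 0, 0]],
    [[0.25, 0, 0], [0, 0, 0]]
  ]
}}

```text
t: 12.85
tool_pos: [0.5461, -0.236, -0.0262]
orientation: [-3.141, -0.045, 0.0]
force: [-2.4, -0.7, 2.5]
opening: 0.0698
gripper_force: 1.4
```

```bash
python3 - <<'E'
from h import *
plan(f2w(-108,-334),-27,FY)
c=cam('top'); m=mask(c)
n,l,s,ce=cv2.connectedComponentsWithStats(sub(m,340,470,180,300)); print([(a.tolist()) for a in s[1:] if a[4]>40])
E
```

```text
t 12.85 pos [ 546.1 -236.   -26.2] fence [-123.7 -332.1] cur yaw -3.113 dyaw 0.001 q [-0.49  0.32  1.68  0.    1.14  1.05] F [-2.4 -0.7  2.5] open 0.0698
  tool x,y in world [1.    0.028] [ 0.028 -1.   ]
  shift [0.079 0.01  0.004] turn [-0.  0. -0.]
[[340, 185, 65, 8, 409], [369, 199, 42, 59, 1426]]
```

Call:
{"op": "jog_arm", "data": {
  "rows": [
    [[0.03, 0, 0], [0, 0, 0]],
    [[0.06, 0, 0], [0, 0, 0]],
    [[0.06, 0, 0], [0, 0, 0]],
    [[-0.1, 0, 0], [0, 0, 0]],
    [[-0.15, 0, -0.1], [0, 0, 0]]
  ]
}}

```text
t: 13.4
tool_pos: [0.5106, -0.235, -0.01]
orientation: [-3.137, -0.045, 0.011]
force: [-0.9, 0.1, -1.2]
opening: 0.0695
gripper_force: 0.0
```

Call:
{"op": "jog_arm", "data": {
  "rows": [
    [[0, 0, -0.25], [0, 0, 0]],
    [[0, 0, -0.5], [0, 0, 0]],
    [[0, 0.2, -0.5], [0, 0, -0.09]],
    [[0, 0.4, -0.5], [0, 0, -0.18]],
    [[0, 0.4, -0.5], [0, 0, -0.27]]
  ],
  "hand": 0.14
}}

```text
t: 13.9
tool_pos: [0.5177, -0.3215, 0.0949]
orientation: [3.057, 0.708, 0.002]
force: [0.1, 0.8, 0.5]
opening: 0.0404
gripper_force: 0.0
```

```bash
python3 - <<'E'
from h import *
plan(f2w(-55,-430),85,FY+np.pi/2)
c=cam('top'); m=mask(c)
n,l,s,ce=cv2.connectedComponentsWithStats(sub(m,340,470,180,300)); print([(a.tolist()) for a in s[1:] if a[4]>40])
save('t5',cv2.resize(c['frame'][160:320,220:500],None,fx=2.8,fy=2.8,interpolation=2))
E
```

```text
t 13.9 pos [ 517.7 -321.5   94.9] fence [-154.6 -416.7] cur yaw -2.686 dyaw 1.144 q [-0.64  0.21  1.57 -0.    1.36  0.48] F [0.1 0.8 0.5] open 0.0404
  tool x,y in world [0.898 0.44 ] [ 0.44  -0.898]
  shift [0.426 0.266 0.051] turn [ 0.002  0.001 -0.729]
[[340, 185, 65, 8, 416], [376, 192, 59, 44, 2440], [447, 238, 14, 9, 61], [426, 247, 35, 40, 548]]
```

Call:
{"op": "jog_arm", "data": {
  "rows": [
    [[0.43, 0.27, 0], [0, 0, -0.73]],
    [[0.43, 0.27, 0], [0, 0, -0.73]],
    [[0.43, 0.27, 0], [0, 0, -0.73]],
    [[0.43, 0.27, 0], [0, 0, -0.73]],
    [[0.43, 0.27, 0], [0, 0, -0.73]]
  ]
}}

```text
t: 14.45
tool_pos: [0.6189, -0.3268, 0.0927]
orientation: [-2.586, -1.782, 0.0]
force: [0.3, 0.1, -0.6]
opening: 0.0401
gripper_force: 0.0
```

```bash
python3 - <<'E'
from h import *
plan(f2w(-55,-430),-24,FY+np.pi/2)
c=cam('top'); m=mask(c)
r=rect(c,sub(m,365,445,191,245),.034,0); print('pan',r,w2f(r[0]), [w2f(b).round(1).tolist() for b in r[4]])
E
```

```text
t 14.45 pos [ 618.9 -326.8   92.7] fence [ -53.6 -424.9] cur yaw -1.935 dyaw 0.393 q [-0.56  0.45  1.28  0.    1.41 -0.2 ] F [ 0.3  0.1 -0.6] open 0.0401
  tool x,y in world [0.356 0.934] [ 0.934 -0.356]
  shift [-0.026  0.004  0.583] turn [-0.001 -0.001 -0.25 ]
pan (array([ 612.2, -230.6]), 124.3, 92.8, np.float32(0.0281), array([[ 564.1, -169.7],
       [ 567.6, -294. ],
       [ 660.4, -291.4],
       [ 656.9, -167.1]], dtype=float32)) [ -57.55137567 -328.56939778] [[-103.9, -266.3], [-104.0, -390.6], [-11.1, -390.7], [-11.0, -266.4]]
```

Call:
{"op": "jog_arm", "data": {
  "rows": [
    [[-0.02, 0, 0], [0, 0, -0.25]],
    [[-0.02, 0, 0], [0, 0, -0.25]],
    [[-0.02, 0, 0.15], [0, 0, -0.25]],
    [[-0.02, 0, 0.37], [0, 0, -0.25]],
    [[-0.02, 0, 0.55], [0, 0, -0.25]]
  ]
}}

```text
t: 15.0
tool_pos: [0.617, -0.3309, -0.0176]
orientation: [2.2, 2.242, 0.001]
force: [-0.5, 0.5, 0.0]
opening: 0.0401
gripper_force: 0.0
```

```bash
python3 - <<'E'
from h import *
plan(f2w(-57,-275),-24,FY+np.pi/2)
c=cam('scene'); s=robot.read_state()['tool_pos']*1000
def pr(P):
    X=np.array(c['R'])@(np.array(P)/1000)+c['t']; a=X[:2]/X[2]; return (c['f']*a*(1+c['k1']*(a@a))+[c['cx'],c['cy']]).round(1)
print([(z,pr((s[0]+dx,s[1]+10,z))) for z in (0,20,40) for dx in (20,37)])
v=int(pr((s[0]+28,s[1]+10,0))[0])
for u in range(v-5,v+6,2): print(u,c['frame'][170:220:2,u].sum(1).tolist())
E
```

```text
t 15.0 pos [ 617.  -330.9  -17.6] fence [ -55.7 -429. ] cur yaw -1.552 dyaw 0.01 q [-0.57  0.56  1.35  0.    1.24 -0.58] F [-0.5  0.5  0. ] open 0.0401
  tool x,y in world [-0.019  1.   ] [1.    0.019]
  shift [ 0.77  -0.014  0.032] turn [ 0.    -0.    -0.006]
[(0, array([232. , 219.1])), (0, array([226.2, 220.7])), (20, array([231.5, 212.8])), (20, array([225.6, 214.4])), (40, array([230.9, 206.4])), (40, array([225., 208.]))]
224 [73, 88, 121, 124, 180, 287, 204, 126, 121, 116, 168, 380, 455, 457, 449, 436, 434, 404, 348, 329, 338, 402, 407, 352, 329]
226 [81, 85, 111, 125, 215, 287, 174, 127, 117, 121, 232, 435, 455, 451, 456, 458, 457, 457, 458, 460, 449, 442, 422, 371, 299]
228 [196, 165, 122, 128, 255, 274, 146, 125, 115, 122, 181, 281, 319, 340, 384, 415, 426, 427, 415, 423, 444, 452, 389, 358, 266]
230 [424, 386, 198, 148, 268, 241, 175, 183, 148, 132, 148, 159, 229, 375, 412, 407, 414, 391, 282, 282, 356, 378, 440, 410, 378]
232 [447, 423, 199, 178, 282, 210, 213, 324, 207, 215, 191, 210, 373, 429, 434, 430, 430, 415, 319, 261, 357, 422, 449, 418, 409]
234 [459, 374, 155, 215, 262, 187, 226, 260, 168, 176, 223, 379, 432, 432, 431, 431, 426, 422, 355, 268, 298, 419, 434, 416, 411]
```

Call:
{"op": "jog_arm", "data": {
  "rows": [
    [[0, -0.01, 0.04], [0, 0, -0.006]],
    [[0.08, -0.01, 0.04], [0, 0, -0.006]],
    [[0.14, -0.01, 0.04], [0, 0, -0.006]],
    [[0.19, -0.01, 0.04], [0, 0, -0.006]],
    [[0.24, -0.01, 0.04], [0, 0, -0.006]]
  ]
}}

```text
t: 15.55
tool_pos: [0.6157, -0.2836, -0.0215]
orientation: [2.18, 2.256, 0.001]
force: [-0.3, -3.1, 2.2]
opening: 0.04
gripper_force: 1.4
```

Call:
{"op": "jog_arm", "data": {
  "rows": [
    [[0.05, 0, 0], [0, 0, 0]],
    [[0.1, 0, 0], [0, 0, 0]],
    [[0.15, 0, 0], [0, 0, 0]],
    [[0.2, 0, 0], [0, 0, 0]],
    [[0.25, 0, 0], [0, 0, 0]]
  ]
}}

```text
t: 16.05
tool_pos: [0.6122, -0.2329, -0.0242]
orientation: [-2.184, -2.259, 0.0]
force: [0.6, -2.4, 2.4]
opening: 0.0399
gripper_force: 1.3
```

```bash
python3 - <<'E'
from h import *
plan(f2w(-57,-276),-24,FY+np.pi/2)
c=cam('top'); m=mask(c)
n,l,s,ce=cv2.connectedComponentsWithStats(sub(m,320,470,180,300)); print([(a.tolist()) for a in s[1:] if a[4]>40])
E
```

```text
t 16.05 pos [ 612.2 -232.9  -24.2] fence [ -57.7 -330.9] cur yaw -1.537 dyaw -0.005 q [-0.44  0.46  1.5  -0.    1.19 -0.48] F [ 0.6 -2.4  2.4] open 0.0399
  tool x,y in world [-0.034  0.999] [0.999 0.034]
  shift [ 0.274  0.005 -0.001] turn [-0.    -0.     0.003]
[[320, 184, 76, 9, 489], [345, 194, 47, 44, 1605], [397, 224, 39, 29, 643]]
```

Call:
{"op": "jog_arm", "data": {
  "rows": [
    [[0.05, 0, 0], [0, 0, 0.003]],
    [[0.1, 0, 0], [0, 0, 0.003]],
    [[0.15, 0, 0], [0, 0, 0.003]],
    [[0.2, 0, 0], [0, 0, 0.003]],
    [[0.24, 0, 0], [0, 0, 0.003]]
  ]
}}

```text
t: 16.6
tool_pos: [0.6103, -0.1844, -0.0245]
orientation: [-2.188, -2.253, 0.0]
force: [0.2, -1.0, -0.8]
opening: 0.0398
gripper_force: 0.5
```

Call:
{"op": "jog_arm", "data": {
  "rows": [
    [[0.02, 0, 0], [0, 0, 0]],
    [[0.03, 0, 0], [0, 0, 0]],
    [[-0.15, 0, 0], [0, 0, 0]],
    [[-0.2, 0, -0.2], [0, 0, 0]],
    [[-0.2, 0, -0.4], [0, 0, 0]]
  ]
}}

```text
t: 17.1
tool_pos: [0.61, -0.2269, 0.0547]
orientation: [-2.188, -2.249, 0.002]
force: [-0.0, -0.0, 0.7]
opening: 0.0402
gripper_force: 0.0
```

```bash
python3 - <<'E'
from h import *
plan(f2w(-155,-205),90,FY)
E
```

```text
t 17.1 pos [ 610.  -226.9   54.7] fence [ -59.7 -324.8] cur yaw -1.544 dyaw -1.569 q [-0.43  0.36  1.46 -0.    1.32 -0.46] F [-0.  -0.   0.7] open 0.0402
  tool x,y in world [-0.027  1.   ] [1.    0.027]
  shift [ 0.598 -0.478 -0.174] turn [-0.003  0.001  0.999]
```

Call:
{"op": "jog_arm", "data": {
  "rows": [
    [[0.1, -0.48, -0.1], [0, 0, 1]],
    [[0.1, -0.48, -0.1], [0, 0, 1]],
    [[0.3, -0.48, -0.1], [0, 0, 1]],
    [[0.6, -0.48, -0.1], [0, 0, 1]],
    [[0.6, -0.48, -0.1], [0, 0, 1]]
  ],
  "hand": -0.5
}}

```text
t: 17.6
tool_pos: [0.5118, -0.1055, 0.0761]
orientation: [-2.857, -1.303, -0.001]
force: [-0.3, -1.1, -0.1]
opening: 0.069
gripper_force: 0.0
```

```bash
python3 - <<'E'
from h import *
plan(f2w(-145,-206),75,FY)
c=cam('top'); m=mask(c)
n,l,s,ce=cv2.connectedComponentsWithStats(sub(m,260,470,180,300)); print([(a.tolist()) for a in s[1:] if a[4]>40])
save('t6',cv2.resize(c['frame'][160:320,220:500],None,fx=2.8,fy=2.8,interpolation=2))
E
```

```text
t 17.6 pos [ 511.8 -105.5   76.1] fence [-154.3 -200.6] cur yaw -2.286 dyaw -0.827 q [-0.3   0.    1.83  0.    1.31  0.41] F [-0.3 -1.1 -0.1] open 0.069
  tool x,y in world [0.656 0.755] [ 0.755 -0.656]
  shift [0.012 0.053 0.005] turn [-0.001 -0.001  0.526]
[[349, 185, 56, 7, 338], [260, 187, 73, 50, 3019], [458, 248, 12, 36, 306], [318, 258, 38, 42, 847]]
```

Call:
{"op": "jog_arm", "data": {
  "rows": [
    [[0, 0.05, 0], [0, 0, 0.526]],
    [[0, 0.05, 0], [0, 0, 0.526]],
    [[0, 0.05, 0], [0, 0, 0.526]],
    [[0, 0.05, 0], [0, 0, 0.526]],
    [[0, 0.05, 0.02], [0, 0, 0.526]]
  ]
}}

```text
t: 18.15
tool_pos: [0.5206, -0.116, 0.0725]
orientation: [3.137, 0.168, 0.002]
force: [0.5, 1.0, 0.4]
opening: 0.0698
gripper_force: 0.0
```

```bash
python3 - <<'E'
from h import *
plan(f2w(-145,-206),-24,FY)
E
```

```text
t 18.15 pos [ 520.6 -116.    72.5] fence [-145.8 -211.3] cur yaw -3.035 dyaw -0.078 q [-0.32  0.03  1.8  -0.    1.3   1.15] F [0.5 1.  0.4] open 0.0698
  tool x,y in world [0.994 0.107] [ 0.107 -0.994]
  shift [ 0.005 -0.027  0.483] turn [ 0.    -0.001  0.05 ]
```

Call:
{"op": "jog_arm", "data": {
  "rows": [
    [[0, -0.02, 0.1], [0, 0, 0.05]],
    [[0, -0.02, 0.3], [0, 0, 0.05]],
    [[0, -0.02, 0.47], [0, 0, 0.05]],
    [[0.06, -0.02, 0.48], [0, 0, 0.05]],
    [[0.12, -0.02, 0.48], [0, 0, 0.05]]
  ]
}}

```text
t: 18.65
tool_pos: [0.5418, -0.1086, -0.0263]
orientation: [-3.14, -0.054, 0.006]
force: [0.6, 0.6, 1.6]
opening: 0.0699
gripper_force: 0.0
```

Call:
{"op": "jog_arm", "data": {
  "rows": [
    [[0.02, 0, 0], [0, 0, 0]],
    [[0.04, 0, 0], [0, 0, 0]],
    [[0.06, 0, 0], [0, 0, 0]],
    [[0.08, 0, 0], [0, 0, 0]],
    [[0.09, 0, 0], [0, 0, 0]]
  ]
}}

```text
t: 19.15
tool_pos: [0.5614, -0.108, -0.024]
orientation: [3.141, 0.051, -0.0]
force: [-3.5, -0.8, 1.3]
opening: 0.0697
gripper_force: 1.3
```

```bash
python3 - <<'E'
from h import *
plan(f2w(-100,-206),-24,FY)
E
```

```text
t 19.15 pos [ 561.4 -108.   -24. ] fence [-104.7 -204.6] cur yaw -3.109 dyaw -0.003 q [-0.28  0.26  1.75 -0.    1.13  1.26] F [-3.5 -0.8  1.3] open 0.0697
  tool x,y in world [0.999 0.032] [ 0.032 -0.999]
  shift [0.024 0.007 0.   ] turn [0.    0.    0.002]
```

Call:
{"op": "jog_arm", "data": {
  "rows": [
    [[0.01, 0, 0], [0, 0, 0.002]],
    [[0.02, 0, 0], [0, 0, 0.002]],
    [[0.03, 0, 0], [0, 0, 0.002]],
    [[0.035, 0, 0], [0, 0, 0.002]],
    [[0.04, 0, 0], [0, 0, 0.002]]
  ]
}}

```text
t: 19.65
tool_pos: [0.5652, -0.1076, -0.0244]
orientation: [-3.141, -0.046, 0.013]
force: [-25.5, -0.9, 22.7]
opening: 0.0703
gripper_force: 13.5
```

Call:
{"op": "jog_arm", "data": {
  "rows": [
    [[-0.15, 0, 0], [0, 0, 0]],
    [[-0.2, 0, -0.2], [0, 0, 0]],
    [[-0.2, 0, -0.42], [0, 0, 0]],
    [[-0.2, 0.2, -0.45], [0, 0, -0.09]],
    [[-0.2, 0.4, -0.45], [0, 0, -0.18]]
  ],
  "hand": 0.14
}}

```text
t: 20.15
tool_pos: [0.5345, -0.1899, 0.0695]
orientation: [3.098, 0.5, 0.009]
force: [0.1, -0.7, -0.4]
opening: 0.0403
gripper_force: 0.0
```

```bash
python3 - <<'E'
from h import *
plan(f2w(-46,-305),70,FY+np.pi/2)
E
```

```text
t 20.15 pos [ 534.5 -189.9   69.5] fence [-134.  -285.6] cur yaw -2.822 dyaw 1.28 q [-0.43  0.12  1.72  0.    1.3   0.82] F [ 0.1 -0.7 -0.4] open 0.0403
  tool x,y in world [0.949 0.314] [ 0.314 -0.949]
  shift [0.394 0.219 0.   ] turn [ 0.005 -0.001 -0.815]
```

Call:
{"op": "jog_arm", "data": {
  "rows": [
    [[0.39, 0.22, 0], [0, 0, -0.81]],
    [[0.39, 0.22, 0], [0, 0, -0.81]],
    [[0.39, 0.22, 0], [0, 0, -0.81]],
    [[0.39, 0.22, 0], [0, 0, -0.81]],
    [[0.39, 0.22, 0], [0, 0, -0.81]]
  ]
}}

```text
t: 20.65
tool_pos: [0.6199, -0.2067, 0.0651]
orientation: [-2.704, -1.599, -0.0]
force: [-0.8, -0.4, 0.2]
opening: 0.0403
gripper_force: 0.0
```

```bash
python3 - <<'E'
from h import *
plan(f2w(-46,-305),-24,FY+np.pi/2)
c=cam('top'); m=mask(c)
r=rect(c,sub(m,336,400,194,240),.034,0); print('pan',[w2f(b).round(1).tolist() for b in r[4]])
n,l,s,ce=cv2.connectedComponentsWithStats(sub(m,260,470,180,300)); print([(a.tolist()) for a in s[1:] if a[4]>40])
E
```

```text
t 20.65 pos [ 619.9 -206.7   65.1] fence [ -49.2 -304.9] cur yaw -2.073 dyaw 0.532 q [-0.4   0.35  1.45  0.    1.33  0.1 ] F [-0.8 -0.4  0.2] open 0.0403
  tool x,y in world [0.482 0.876] [ 0.876 -0.482]
  shift [0.007 0.014 0.446] turn [-0.    -0.    -0.338]
pan [[-93.1, -178.7], [-95.5, -263.6], [-12.4, -266.0], [-10.1, -181.0]]
[[260, 185, 120, 52, 5235], [383, 209, 35, 37, 623]]
```

Call:
{"op": "jog_arm", "data": {
  "rows": [
    [[0, 0.01, 0], [0, 0, -0.338]],
    [[0, 0.01, 0], [0, 0, -0.338]],
    [[0, 0.01, 0.1], [0, 0, -0.338]],
    [[0, 0.01, 0.3], [0, 0, -0.338]],
    [[0, 0.01, 0.445], [0, 0, -0.338]]
  ]
}}

```text
t: 21.2
tool_pos: [0.6212, -0.2075, -0.0246]
orientation: [2.197, 2.245, 0.001]
force: [-0.0, 0.6, -0.1]
opening: 0.0399
gripper_force: 0.0
```

Call:
{"op": "jog_arm", "data": {
  "rows": [
    [[0, 0, 0], [0, 0, 0]],
    [[0.04, 0, 0], [0, 0, 0]],
    [[0.07, 0, 0], [0, 0, 0]],
    [[0.1, 0, 0], [0, 0, 0]],
    [[0.12, 0, 0], [0, 0, 0]]
  ]
}}

```text
t: 21.7
tool_pos: [0.622, -0.1832, -0.0212]
orientation: [2.195, 2.244, 0.002]
force: [-0.2, -0.3, 0.0]
opening: 0.0397
gripper_force: 0.0
```

```bash
python3 - <<'E'
from h import *
plan(f2w(-46,-270),-24,FY+np.pi/2)
E
```

```text
t 21.7 pos [ 622.  -183.2  -21.2] fence [ -46.4 -281.5] cur yaw -1.549 dyaw 0.007 q [-0.37  0.43  1.52  0.    1.18 -0.39] F [-0.2 -0.3  0. ] open 0.0397
  tool x,y in world [-0.022  1.   ] [1.    0.022]
  shift [0.057 0.001 0.014] turn [ 0.002  0.001 -0.004]
```

Call:
{"op": "jog_arm", "data": {
  "rows": [
    [[0.02, 0, 0.01], [0, 0, -0.005]],
    [[0.03, 0, 0.01], [0, 0, -0.005]],
    [[0.04, 0, 0.01], [0, 0, -0.005]],
    [[0.05, 0, 0.01], [0, 0, -0.005]],
    [[0.06, 0, 0.01], [0, 0, -0.005]]
  ]
}}

```text
t: 22.2
tool_pos: [0.6206, -0.1721, -0.0248]
orientation: [2.188, 2.253, 0.0]
force: [0.4, -3.3, 3.1]
opening: 0.0402
gripper_force: 1.4
```

Call:
{"op": "jog_arm", "data": {
  "rows": [
    [[0.01, 0, 0], [0, 0, 0]],
    [[0.015, 0, 0], [0, 0, 0]],
    [[0.02, 0, 0], [0, 0, 0]],
    [[0.025, 0, 0], [0, 0, 0]],
    [[0.025, 0, 0], [0, 0, 0]]
  ]
}}

```text
t: 22.7
tool_pos: [0.6205, -0.172, -0.0244]
orientation: [2.186, 2.248, -0.006]
force: [-0.6, -21.2, -1.6]
opening: 0.04
gripper_force: 10.7
```

Call:
{"op": "jog_arm", "data": {
  "rows": [
    [[-0.2, 0, 0], [0, 0, 0]],
    [[-0.2, 0, -0.25], [0, 0, 0]],
    [[-0.2, 0, -0.5], [0, 0, 0]],
    [[-0.4, -0.2, -0.6], [0, 0, 0]],
    [[-0.6, -0.4, -0.6], [0, 0, 0]]
  ]
}}

```text
t: 23.2
tool_pos: [0.5572, -0.2781, 0.0984]
orientation: [2.18, 2.253, 0.003]
force: [0.1, -1.1, -0.5]
opening: 0.0399
gripper_force: 0.0
```

Call:
{"op": "jog_arm", "data": {
  "rows": [
    [[-0.4, -0.7, 0], [0, 0, 0]],
    [[-0.4, -0.7, 0], [0, 0, 0]],
    [[-0.4, -0.7, 0], [0, 0, 0]],
    [[-0.4, -0.7, 0], [0, 0, 0]],
    [[-0.4, -0.7, 0], [0, 0, 0]]
  ]
}}

```text
t: 23.7
tool_pos: [0.416, -0.362, 0.0939]
orientation: [-2.191, -2.25, -0.001]
force: [0.4, 0.5, -0.3]
opening: 0.0398
gripper_force: 0.0
```

```bash
python3 - <<'E'
from h import *
c=cam('top'); d=cam('scene')
a=cv2.resize(c['frame'][170:250,240:405],(800,388),interpolation=2)
b=cv2.resize(d['frame'][190:320,190:370],(291,210),interpolation=2)
o=np.zeros((598,800,3),np.uint8); o[:388]=a; b=cv2.resize(d['frame'][225:320,200:370],(376,210),interpolation=2); o[388:,:376]=b
b=cv2.resize(c['frame'][60:400,100:560],(284,210),interpolation=cv2.INTER_AREA); o[388:,400:684]=b
save('final',o)
E
```

```text
(no output)
```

View pics/final.png

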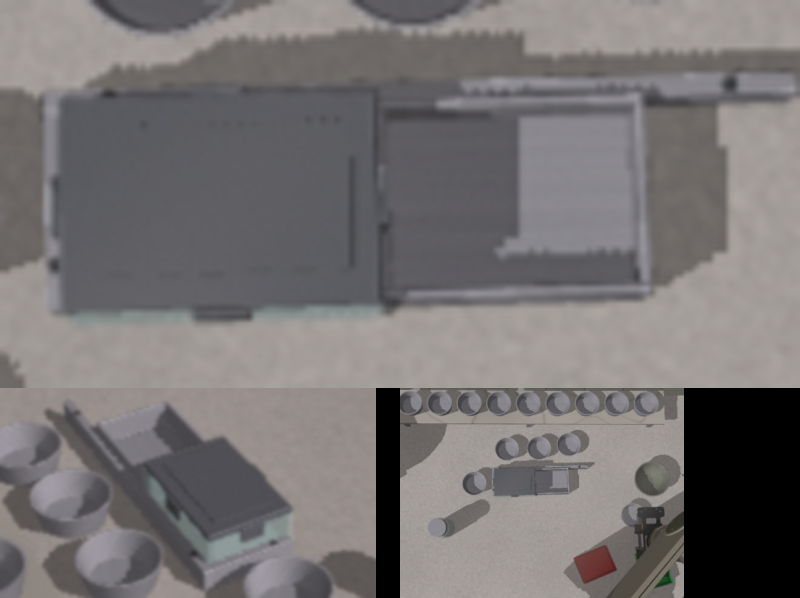

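The box is in the corner, with lid corners at (60,93), (376,91), (381,305) and (62,310). The pan rim, (385,105) to (650,292), sits against both the box and the back rail. The bystanders are in place. I'll check the box and pan yaw numerically.

```bash
python3 - <<'E'
from h import *
c=cam('top'); f=c['frame'].astype(float); g=f.sum(2)
def st(a,sgn,lo):   # subpixel strongest step
    d=sgn*np.diff(a); i=int(np.argmax(d)); w=d[max(i-1,0):i+2].clip(0); k=np.arange(max(i-1,0),max(i-1,0)+len(w)); return lo+.5+(w*k).sum()/w.sum()
def rep(n,pts,z,isx):
    W=onz(c,pts,z)*1000; F=np.array([w2f(p) for p in W]); a,b=(1,0) if isx else (0,1)
    k=np.polyfit(F[:,a],F[:,b],1); r=F[:,b]-np.polyval(k,F[:,a]); ok=abs(r)<2*r.std()+.1; k=np.polyfit(F[ok,a],F[ok,b],1); print(n,'slope',k[0].round(4),'at ends',np.polyval(k,[F[:,a].min(),F[:,a].max()]).round(1),'rms',r[ok].std().round(2))
us=[u for u in range(256,316,2) if not 276<u<296]
rep('lid -x edge',[(u,226+st(g[226:238,u],1,0)) for u in us],.058,True)
rep('lid -y edge',[(312+st(g[v,312:324],1,0),v) for v in range(194,228,2) if not 202<v<220],.058,False)
rep('pan -x rim',[(u,225+st(g[225:238,u],1,0)) for u in range(325,371,2)],.034,True)
rep('pan -y rim',[(370+st(g[v,370:380],-1,0),v) for v in range(194,226,2)],.034,False)
rep('rail',[(u,184+st(g[184:194,u],-1,0)) for u in range(378,402,2)],.025,True)
E
```

```text
lid -x edge slope 0.0014 at ends [-96.2 -96. ] rms 0.48
lid -y edge slope -0.2151 at ends [-127.8 -142.6] rms 2.16
pan -x rim slope -0.0155 at ends [-89.8 -91.3] rms 3.91
pan -y rim slope 0.0001 at ends [-259.8 -259.8] rms 0.3
rail slope -0.0213 at ends [ 0.1 -1. ] rms 0.34
```

The slopes relative to the fence are about 0, and the pan ends at -259.8 (260 ideal). The box's front edge reads -96 (95 ideal). I'll press the box once more, low down and gently, to be sure it is home.

```bash
python3 - <<'E'
from h import *
plan(f2w(-150,-70),85,FY)
E
```

```text
t 23.85 pos [ 418.5 -360.6   94. ] fence [-254.9 -452.9] cur yaw -1.54 dyaw 1.569 q [-0.8   0.07  1.73  0.    1.35 -0.84] F [0.4 0.6 0.3] open 0.0399
  tool x,y in world [-0.031  1.   ] [1.    0.031]
  shift [1.913 0.528 0.046] turn [ 0.001  0.    -0.999]
```

Call:
{"op": "jog_arm", "data": {
  "rows": [
    [[1, 0.27, 0], [0, 0, 1]],
    [[1, 0.27, 0], [0, 0, 1]],
    [[1, 0.27, 0], [0, 0, 1]],
    [[1, 0.27, 0], [0, 0, 1]],
    [[1, 0.27, 0], [0, 0, 1]]
  ],
  "hand": -1
}}

```text
t: 24.35
tool_pos: [0.4667, -0.1552, 0.094]
orientation: [-2.83, -1.361, -0.001]
force: [0.0, -0.2, -0.8]
opening: 0.0753
gripper_force: 0.0
```

```bash
python3 - <<'E'
from h import *
plan(f2w(-150,-70),85,FY)
E
```

```text
t 24.35 pos [ 466.7 -155.2   94. ] fence [-200.8 -248.9] cur yaw -2.245 dyaw -0.867 q [-0.43 -0.1   1.89  0.    1.35  0.25] F [ 0.  -0.2 -0.8] open 0.0753
  tool x,y in world [0.624 0.781] [ 0.781 -0.624]
  shift [ 0.846 -0.385  0.046] turn [-0.001 -0.001  0.552]
```

Call:
{"op": "jog_arm", "data": {
  "rows": [
    [[0.84, -0.38, 0], [0, 0, 0.55]],
    [[0.84, -0.38, 0], [0, 0, 0.55]],
    [[0.84, -0.38, 0], [0, 0, 0.55]],
    [[0.84, -0.38, 0], [0, 0, 0.55]],
    [[0.84, -0.38, 0], [0, 0, 0.55]]
  ]
}}

```text
t: 24.85
tool_pos: [0.5116, 0.0249, 0.0941]
orientation: [-3.12, -0.348, -0.001]
force: [0.1, -1.0, 0.0]
opening: 0.093
gripper_force: 0.0
```

```bash
python3 - <<'E'
from h import *
plan(f2w(-140,-70),-15,FY)
E
```

```text
t 24.85 pos [511.6  24.9  94.1] fence [-150.7  -70.2] cur yaw -2.919 dyaw -0.193 q [-0.05 -0.04  1.84  0.    1.35  1.3 ] F [ 0.1 -1.   0. ] open 0.093
  tool x,y in world [0.975 0.22 ] [ 0.22  -0.975]
  shift [0.052 0.01  0.546] turn [-0.001 -0.     0.123]
```

Call:
{"op": "jog_arm", "data": {
  "rows": [
    [[0, 0, 0.1], [0, 0, 0.123]],
    [[0, 0, 0.3], [0, 0, 0.123]],
    [[0, 0, 0.5], [0, 0, 0.123]],
    [[0.05, 0.01, 0.54], [0, 0, 0.123]],
    [[0.1, 0.02, 0.54], [0, 0, 0.123]]
  ]
}}

```text
t: 25.35
tool_pos: [0.5291, 0.0213, -0.0167]
orientation: [-3.14, -0.048, 0.008]
force: [0.5, -0.3, 0.9]
opening: 0.0931
gripper_force: 0.0
```

Call:
{"op": "jog_arm", "data": {
  "rows": [
    [[0.02, 0, 0], [0, 0, 0]],
    [[0.04, 0, 0], [0, 0, 0]],
    [[0.06, 0, 0], [0, 0, 0]],
    [[0.075, 0, 0], [0, 0, 0]],
    [[0.075, 0, 0], [0, 0, 0]]
  ]
}}

```text
t: 25.85
tool_pos: [0.5468, 0.0196, -0.0133]
orientation: [3.141, 0.044, 0.002]
force: [0.5, 0.1, 0.1]
opening: 0.0928
gripper_force: 0.0
```

```bash
python3 - <<'E'
from h import *
plan(f2w(-105.7,-70),-15,FY)
E
```

```text
t 25.85 pos [546.8  19.6 -13.3] fence [-115.6  -76.5] cur yaw -3.113 dyaw 0.001 q [-0.06  0.18  1.82  0.    1.14  1.48] F [0.5 0.1 0.1] open 0.0928
  tool x,y in world [1.    0.028] [ 0.028 -1.   ]
  shift [ 0.05  -0.033  0.009] turn [ 0.    -0.001 -0.   ]
```

Call:
{"op": "jog_arm", "data": {
  "rows": [
    [[0.02, -0.03, 0], [0, 0, 0]],
    [[0.035, -0.03, 0], [0, 0, 0]],
    [[0.045, -0.03, 0], [0, 0, 0]],
    [[0.055, -0.03, 0], [0, 0, 0]],
    [[0.06, -0.03, 0], [0, 0, 0]]
  ]
}}

```text
t: 26.35
tool_pos: [0.5566, 0.026, -0.0142]
orientation: [-3.141, -0.044, 0.005]
force: [-10.1, 0.5, 8.0]
opening: 0.093
gripper_force: 4.9
```

The box resists at tool X = -105.6, the same as the first firm contact, so it is home. I'll retreat clear.

Call:
{"op": "jog_arm", "data": {
  "rows": [
    [[-0.15, 0, 0], [0, 0, 0]],
    [[-0.3, 0, -0.1], [0, 0, 0]],
    [[-0.45, 0, -0.3], [0, 0, 0]],
    [[-0.5, 0, -0.5], [0, 0, 0]],
    [[-0.5, 0, -0.5], [0, 0, 0]]
  ]
}}

```text
t: 26.85
tool_pos: [0.4609, 0.0229, 0.0921]
orientation: [3.14, 0.045, 0.015]
force: [0.2, -0.1, 0.2]
opening: 0.0932
gripper_force: 0.0
```

```bash
python3 - <<'E'
from h import *
c=cam('top'); g=c['frame'].astype(float).sum(2)
n,l,s,ce=cv2.connectedComponentsWithStats(sub(mask(c),240,470,180,300)); print([(a.tolist()) for a in s[1:] if a[4]>40])
d=np.abs(g-cv2.imread('pics/top0.png').astype(float).sum(2)); 
for nm,(x0,x1,y0,y1) in dict(cups=(252,395,130,176),cup3=(200,240,195,235),cup4=(460,500,246,286),bowl=(480,540,180,236),jar=(145,180,268,305)).items(): print(nm,d[y0:y1,x0:x1].mean().round(1))
print(robot.read_state()['force'],robot.read_state()['tool_pos'])
E
```

```text
[[249, 185, 156, 52, 6134], [458, 248, 12, 36, 306], [323, 261, 13, 39, 452]]
cups 23.2
cup3 23.5
cup4 44.7
bowl 51.7
jar 24.5
[-0.24257353  0.43889226  0.70077373] [0.4603018  0.02298337 0.08963732]
```

```bash
python3 -c "
from plant import robot
print(robot.close_job())"
```

```text
the job is handed in; nothing more can be done
None
```

I handed the job in at about 27 s: the glass box is flush in the fence corner, the steel pan is flush along the back rail and against the box, and the cups, bowl and jar look undisturbed.

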